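# Lock the battery cover in the timber store with the blade key

## Robot

A 7-joint arm with a two-finger parallel gripper is mounted at the origin on the work surface. World frame = base frame: x ahead of the robot, y to its left, z up, the work surface at z = 0. Lengths are in m, angles in rad, forces in N, time in s.
With the tool pointing down it reaches from about 0.425 to 0.95 m from the base axis. Payload 4.7 kg.
Tool frame: the origin (TCP) lies between the finger pads; the fingertips stand 8 mm ahead of it and the grasp point (between the pads) lies 11 mm behind it; z points along the fingers, y is the line along which they close (so a half turn about z gives the same grasp; the last joint's range is limited). The gripper opens to 87 mm and grips with 3 to 60 N. Pads are 19 mm wide; open, the fingers measure 117 mm over their backs; the gripper's body (75 mm by 190 mm) begins 51 mm behind the grasp point.
Start: joints at [-1.247, 0.469, -0.049, 1.532, 0.024, 1.141, -0.082], TCP at [0.233, 0.633, 0.231] pointing down, gripper open.
Joint ranges: [-2.59, 2.59], [-0.33, 1.99], [-1.39, 1.29], [0.1, 2.45], [-1.04, 4.18], [0.21, 1.99], [-2.66, 2.66]. Speed limits (rad/s): [2.57, 2.57, 3.14, 3.14, 3.14, 3.14, 3.14].

## Interface

Orientations are given as a unit quaternion [w, x, y, z].
In Python, from station import bot, cams gives the robot as it stands.
- The arm moves only by the tool carry_out, never from a script. Its argument "increments" is a list of rows, each an object of numbers: "x", "y", "z": the shift along the tool's x, y, z in m; "yaw": the turn about the tool's z in rad; "grip": the gripper command: -1 is shut, 1 is fully open, values between are in proportion. A call has 1 to 20 rows; each row shifts and turns the commanded pose from where the row before left it, along the tool's axes as they then stand; what a row does not reach is not made up. A row lasts 1/12 s, in which the tool goes at most 41.7 mm and 7.16 degrees, less where a joint would pass 70% of its speed; a pose out of reach is approached as far as the arm can. A call is refused whole if a number of a shift passes 0.0417 or a number of a turn 0.125, either way. A call with a gripper value outside its range is refused whole. The fingers move at their own pace and stop on an object; "grip_force" is the grip in N (left out, the last holds). Time passes only in rows, so rows that do not move let the fingers close. It gives the time, the measured TCP pose, the force, the opening and the grip force at its end, in the units of the state.
- bot.sense(): the state, without advancing time (a new reading comes with each control period).
- cams.get_image(name): name is "side" or "top" or "wrist"; returns a dict with "frame" (480x640x3 uint8, blue, green, red), "fx", "fy", "cx", "cy" (pixels), "cam_to_world" (4x4, takes a point from camera to world coordinates). Camera axes: x right, y down, z forward; pixel columns grow to the right and rows downward; lengths in m; the calibration is good to about 2 mm. A picture is of the moment at which its call begins. There is no depth.
- bot.sign_off(): hands the job in; it is judged then, once.
The state is a dict: "t": time; "qpos": joint angles; "qd": joint speeds; "tau": joint torques, N m; "position": TCP position; "tcp_rot": TCP orientation; "wrist_force": force on the tool from outside, world axes, zero at the start; "torque": the same for the moment, N m; "finger_gap": finger opening in m; "grasp_force": force on a finger pad.
Only numpy, scipy, OpenCV 4.12 (cv2) and the standard library are available. Lean on these libraries where they do the work, as an engineer would, in place of code of your own. Each camera call takes 0.05 s, during which the arm holds its last target. There are 200 camera calls.

## Task

Take the blade key out of its wooden stand, seat its blade in the slotted fastener on the grey battery case, and with the key push the fastener in and turn it clockwise until its steel tongue is fully thrown under the staple and the fastener has sprung back up. Press and turn gently, never forcing key or case, then stand the key back down in its wooden stand as it was, and leave the other things on the bench where they are.

Things in the scene. Friction and masses are not known exactly. Their poses are not given: they have to be found in the camera images.
- case: Fixed grey steel case with aluminium cover, 200 (x) by 180 (y) by 85 mm high, on a wooden packing board 0 to 20 mm thick; origin at the centre of the case's underside, z up. On the cover: the slotted fastener and, to its +y side, a steel tongue (18 mm wide, 5 thick) pointing along +y to a staple on the rim. Staple and the strap over the tongue rise 12 mm above the cover.
- socket (a point): Fixed point on the fastener's axis at its top face at rest, 88 mm above the case's underside, 15 mm to -y of the case's middle; axes as the case's. The fastener is a round brass head 43 mm across in a dark ring (46 inside, 67 outside, level with it). A slot across its middle, closed at both ends, is 29.5 mm long, 7 wide, 9 deep, flat floor.
- open_mark (a point): Small round stud on the dark ring, 28.5 mm from the fastener's axis, 0.45 rad anticlockwise from the case's x (seen from above). While unlocked the head is loose: the slot's length stands anywhere within 0.30 rad either side of the line axis-to-stud; no pose tells where, so see or feel for it. Friction (0.05 N m) keeps it from turning at a light touch.
- lock_mark (a point): Longer bar mark on the dark ring, 28.5 mm from the axis, 0.75 rad clockwise from the case's x: the slot's length points at it at the hard end stop. Head and slot turn clockwise from above. A ridge inside blocks the turn 0.90 rad before the stop unless the head is kept pushed in over 3 mm; it is cleared within the last 0.15 rad, where the head springs up when let go: locked.
- press (a joint): How far the fastener's head is pushed down into the case, 0 to 0.005 m; a spring returns it to 0 (6 N to begin moving, 12 N when fully in at 5 mm; a hard stop beyond).
- tongue (a joint): How far the tongue is thrown along the case's +y, in m, moved by the fastener: 0 while the head is loose, starts to move 0.85 rad before the end stop, about 0.012 where the ridge is cleared, 0.0148 at the stop. It stays where it is left.
- stand: Fixed dark wood block 60 (x) by 50 (y) by 40 mm high that holds the key upright; origin at the centre of its underside, z up. It may stand left or right of the case.
- stand_mouth (a point): Centre of the mouth of the stand's slot, on its top face 40 mm above the bench; the slot is 28 mm along the stand's x, 8 mm along its y and 34 mm deep.
- key_mid (a point): Centre of the key's wooden grip, which is a bar 30 (x) by 16 (y) by 56 mm high (z, along the key, up while it stands in the stand). Below the grip projects the flat steel blade, 24 mm wide (x), 4 mm thick (y), 30 mm long, its tip 58 mm below this point. Key mass about 0.09 kg. The grip's underside rests on the stand's top, so this point is 28 mm above it.
- key_tip (a point): Centre of the lower end of the key's blade, axes as key_mid.
- offcut_box: Small fixed yellow box of wood offcuts, 85 by 70 mm, up to 65 mm high, on the other side from the stand; origin at the centre of its underside.
- block_a: Loose dark wood block 90 by 35 by 28 mm, bystander; origin at the centre of its underside.
- block_b: Loose pale wood block 60 by 45 by 22 mm, bystander; origin at the centre of its underside.
- tape: Loose black tape measure 66 by 34 by 60 mm, bystander; origin at the centre of its underside.
- screwdriver: Loose screwdriver lying on the bench, bystander; about 200 mm long.
- glue: Loose standing glue bottle, 56 mm across, 150 mm high, bystander; origin at the centre of its underside.
- bevel: Loose flat protractor square, arms 300 and 150 mm, bystander; origin at its pivot.
There are look-alikes about, which are no part of the job. What is shaped like the stand but purple is not meant.

How it is judged:
On the way, in this order (a step that is already met when the one before it is completed fails the run):
1. the key's blade is in the fastener's slot (tip at least 7 mm below the rest height of the head, within 5 mm of its axis) (z of key_tip in the frame of socket below -0.007 m and horizontal distance between key_tip and socket below 0.005 m), for 0.05 s.
2. with the blade still in the slot the tongue is thrown more than 11 mm (z of key_tip in the frame of socket below -0.005 m and horizontal distance between key_tip and socket below 0.006 m and value of joint tongue above 0.011 m), for 0.05 s.
At the end, for the whole second after the job is handed in: The tongue is thrown more than 11 mm and the fastener has sprung back up (less than 1.2 mm pushed in); the key stands released and at rest in its stand, its blade in the stand's slot and its grip down on the block (within 3 mm), upright within 4.5 degrees, within 8 mm of the mouth's centre (value of joint tongue above 0.011 m and value of joint press below 0.0012 m and horizontal distance between key_mid and stand_mouth below 0.008 m and z of key_mid in the frame of stand_mouth below 0.031 m and angle between key_mid's own z axis and vertical below 0.08 rad and linear speed of key below 0.02 m/s); the robot touches nothing.
It fails at once if the key forces the case or its fastener with more than 30 N (all its contacts there added, also when turned against the stop) (contact force between key and case above 30 N).
It fails at once if the gripper's fingers push on the case with more than 10 N (contact force between the fingers and case above 10 N).
It fails at once if a bystander is moved more than 30 mm (distance of any of block_a, block_b, tape, screwdriver, glue, bevel from where it was at the start of the episode above 0.03 m).
It also fails if it takes over 70 s, if anything falls off the work surface, if the arm or the gripper's body presses on something with over 40 N, if the wrist force passes 120 N, or if a joint passes its speed limit or range.

## Working session

There is one attempt and no reset: what is moved stays moved. The work goes in short steps, Python scripts to look and compute and a tool call to move; the robot and the scene stay as the last step left them, time stands still between calls to the robot, and variables do not carry over. Pictures are saved under pics/ and viewed, at most 10 in all, crops included, and the job is handed in when it is done.

Besides the shell and the picture viewer there is one more tool, called after "Emit:" as name(argument=value, ...) on one line, values as JSON. carry_out: Moves the arm, as the interface text tells. Its arguments: {"type":"object","properties":{"increments":{"type":"array","items":{"type":"object","properties":{"x":{"type":"number"},"y":{"type":"number"},"z":{"type":"number"},"yaw":{"type":"number"},"grip":{"type":"number"}}}},"grip_force":{"type":"number"}},"required":["increments"]}

```bash
mkdir -p pics; ls; cat > h.py <<'E'
import numpy as np, cv2, json
from station import bot, cams
def grab(n,f):
    d=cams.get_image(n); cv2.imwrite(f'pics/{f}.png',d['frame'])
    json.dump({k:np.asarray(d[k]).tolist() for k in('fx','fy','cx','cy','cam_to_world')},open(f'pics/{f}.json','w')); return d
def load(f): return json.load(open(f'pics/{f}.json'))
def p2w(f,u,v,z):
    d=load(f);T=np.array(d['cam_to_world']);r=T[:3,:3]@[(u-d['cx'])/d['fx'],(v-d['cy'])/d['fy'],1]
    return T[:3,3]+r*(z-T[2,3])/r[2]
def w2p(f,p):
    d=load(f);T=np.array(d['cam_to_world']);c=T[:3,:3].T@(np.array(p)-T[:3,3])
    return np.array([d['fx']*c[0]/c[2]+d['cx'],d['fy']*c[1]/c[2]+d['cy']])
def crop(f,o,u0,v0,u1,v1,s):
    cv2.imwrite(f'pics/{o}.png',cv2.resize(cv2.imread(f'pics/{f}.png')[v0:v1,u0:u1],None,fx=s,fy=s,interpolation=cv2.INTER_CUBIC))
E
python3 - <<'E'
from h import *
for n in('top','side'):
    d=grab(n,n+'0');print(n,d['fx'],np.round(d['cam_to_world'],3).tolist())
s=bot.sense();print(s)
E
```

```text
pics
top 586.5712644618073 [[-0.138, -0.967, 0.216, 0.264], [-0.99, 0.136, -0.027, 0.004], [-0.003, -0.218, -0.976, 1.489], [0.0, 0.0, 0.0, 1.0]]
side 617.2166183968279 [[0.701, -0.496, 0.513, -0.106], [-0.713, -0.467, 0.523, -0.696], [-0.02, -0.732, -0.681, 0.988], [0.0, 0.0, 0.0, 1.0]]
{'t': 0.1, 'qpos': array([-1.24691573,  0.46937391, -0.04861162,  1.53357058,  0.02408615,
        1.14098253, -0.08233153]), 'qd': array([ 0.0010149 , -0.00238926,  0.00169423, -0.0015836 ,  0.00165605,
        0.00170667,  0.00036471]), 'tau': array([ 6.80189260e-04, -5.09166884e+01, -8.13833834e-02, -2.36828291e+01,
       -6.15248526e-02,  3.45036958e-02,  4.58269574e-05]), 'position': array([0.23301207, 0.63295226, 0.2295972 ]), 'tcp_rot': array([-1.33824435e-04,  1.75473773e-01,  9.84483717e-01, -8.64462130e-04]), 'wrist_force': array([-0.81782926, -0.36820548, -0.05134555]), 'torque': array([-0.02609197, -0.00050487,  0.03373381]), 'grasp_force': 0.0, 'finger_gap': 0.08684420957121342}
```

View pics/top0.png

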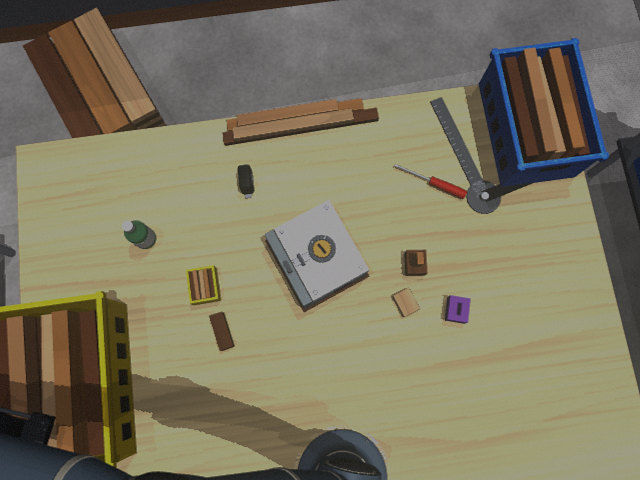

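View pics/side0.png

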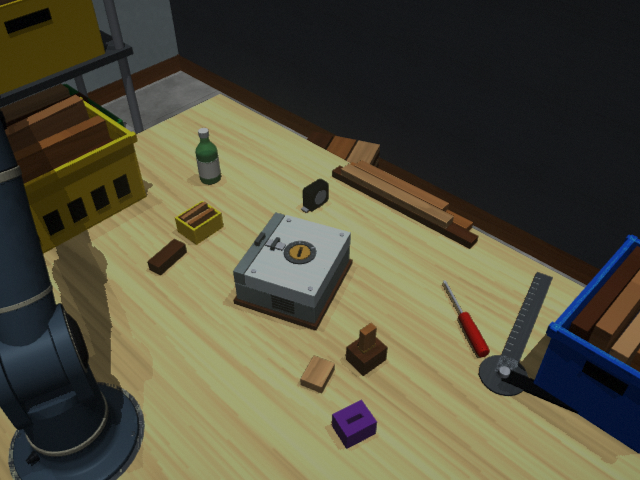

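The brown stand holding the key is at top (416,262) and side (367,350). The purple look-alike is at top (458,309) and side (354,422): it is empty and purple, so not the one meant. The fastener is at top (322,248) and side (300,252). Next is one enlarged montage to confirm this.

```bash
python3 - <<'E'
from h import *
a=lambda f,u,v,w:cv2.resize(cv2.imread(f'pics/{f}.png')[v-w*3//4:v+w*3//4,u-w:u+w],(400,300),interpolation=cv2.INTER_CUBIC)
cv2.imwrite('pics/m1.png',np.vstack([np.hstack([a('top0',416,262,24),a('side0',366,346,40)]),np.hstack([a('top0',322,248,24),a('side0',300,252,40)])]))
E
```

```text
(no output)
```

View pics/m1.png

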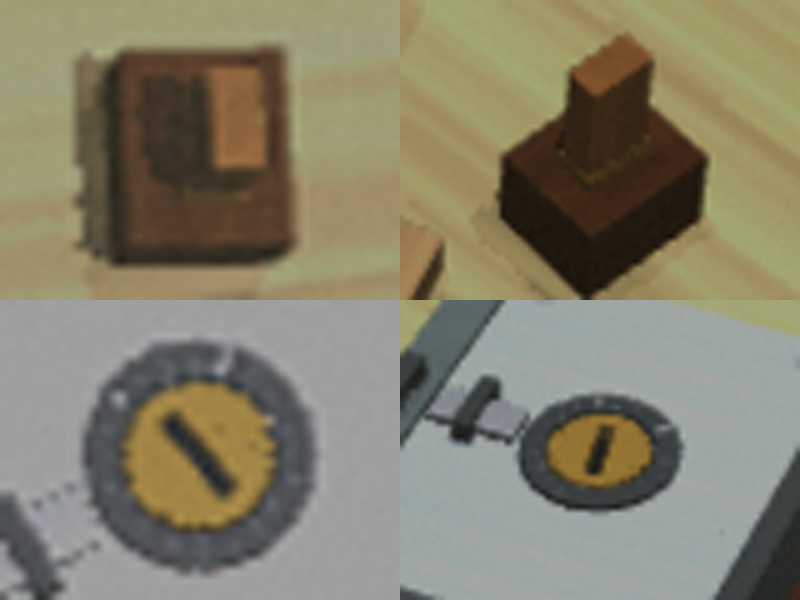

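The stand with the key is confirmed. The key top is at top px (420.7,258) and the fastener centre at (321.8,248.7). The slot runs up-left to down-right. The stud is at montage (120,398) and the lock bar at (225,360).

```bash
python3 - <<'E'
from h import *
T=lambda x,y,z:p2w('top0',392+x/8.333,244+y/8.333,z)
F=lambda x,y,z:p2w('top0',298+x/8.333,230+(y-300)/8.333,z)
S=lambda x,y,z:p2w('side0',326+(x-400)/5,316+y/5,z)
G=lambda x,y,z:p2w('side0',260+(x-400)/5,222+(y-300)/5,z)
ang=lambda d:np.arctan2(d[1],d[0])
print('key top cam',T(239,117,.096)); k=[S(*p,.096) for p in((568,72),(627,35),(653,63),(590,98))]
print('key side',np.mean(k,0),'edges',ang(k[1]-k[0]),np.linalg.norm((k[1]-k[0])[:2]),ang(k[2]-k[1]),np.linalg.norm((k[2]-k[1])[:2]))
kt=[T(*p,.096) for p in((208,66),(262,66),(268,168),(212,168))]
print('key top edges',ang(kt[3]-kt[0]),ang(kt[2]-kt[1]),np.linalg.norm((kt[3]-kt[0])[:2]))
st=[T(*p,.04) for p in((112,50),(285,48),(293,245),(120,245))]
print('stand c',np.mean(st,0),ang(st[3]-st[0]),ang(st[2]-st[1]),ang(st[0]-st[1]))
zf=.088
for dz in(0,.02):
  c=F(198,456,zf+dz);c2=G(600,452,zf+dz);print('fast',dz,c,c2)
  a,b=F(168,415,zf+dz),F(232,492,zf+dz);print('slot',ang(a-b),np.linalg.norm((a-b)[:2]),'stud',ang(F(120,398,zf+dz)-c),np.linalg.norm(F(120,398,zf+dz)-c),'lock',ang(F(225,360,zf+dz)-c),np.linalg.norm(F(225,360,zf+dz)-c))
  a,b=G(607,428,zf+dz),G(595,474,zf+dz);print('slot side',ang(a-b),np.linalg.norm((a-b)[:2]),'lock',ang(G(667,430,zf+dz)-c2),'stud',ang(G(600,400,zf+dz)-c2))
from scipy.spatial.transform import Rotation as R
q=bot.sense()['tcp_rot'];print(R.from_quat(np.r_[q[1:],q[0]]).as_matrix().round(3))
E
```

```text
key top cam [ 0.47732326 -0.26032186  0.096     ]
key side [ 0.47793161 -0.26162955  0.096     ] edges -0.15491668651726528 0.02863923820796249 -1.80015134103431 0.015847659625642396
key top edges 3.006207385800815 3.023070250601029 0.029909380150160775
stand c [ 0.47853702 -0.25853987  0.04      ] 3.0122267043219453 3.004119558075191 1.4431342728462817
fast 0 [ 0.53460505 -0.02778412  0.088     ] [ 0.5427871  -0.02112976  0.088     ]
slot 0.5454867418507496 0.02955010605841868 stud 0.7835535538244065 0.028637330911330344 lock -0.4081706951117591 0.029716848065634335
slot side 0.6016345833076773 0.02825441205532545 lock -0.3683561900823415 stud 0.7816419447888016
fast 0.02 [ 0.53074543 -0.02732617  0.108     ] [ 0.5283775  -0.03612784  0.108     ]
slot 0.545486741850747 0.02912815139667282 stud 0.7835535538244066 0.02822841003456227 lock -0.4081706951117571 0.02929251244569107
slot side 0.6016345833076769 0.02762660455101523 lock -0.3683561900823435 stud 0.7816419447887999
[[-0.938  0.346 -0.001]
 [ 0.346  0.938 -0.002]
 [-0.    -0.002 -1.   ]]
```

Emit:
carry_out(increments=[{"x": -0.0268,"y": -0.019,"z": -0.0044,"grip": 1},{"x": -0.0268,"y": -0.019,"z": -0.0044},{"x": -0.0268,"y": -0.019,"z": -0.0044},{"x": -0.0268,"y": -0.019,"z": -0.0044},{"x": -0.0268,"y": -0.019,"z": -0.0044},{"x": -0.0268,"y": -0.019,"z": -0.0044},{"x": -0.0268,"y": -0.019,"z": -0.0044},{"x": -0.0268,"y": -0.019,"z": -0.0044},{"x": -0.0268,"y": -0.019,"z": -0.0044},{"x": -0.0268,"y": -0.019,"z": -0.0044},{"x": -0.0268,"y": -0.019,"z": -0.0044},{"x": -0.0268,"y": -0.019,"z": -0.0044},{"x": -0.0268,"y": -0.019,"z": -0.0044},{"x": -0.0268,"y": -0.019,"z": -0.0044},{"x": -0.0268,"y": -0.019,"z": -0.0044},{"x": -0.0268,"y": -0.019,"z": -0.0044}])

```text
$.increments[0]: bad value
```

Emit:
carry_out(increments=[{"x": -0.01,"y": -0.0266},{"x": -0.01,"y": -0.0266},{"x": -0.01,"y": -0.0266},{"x": -0.01,"y": -0.0266},{"x": -0.01,"y": -0.0266},{"x": -0.01,"y": -0.0266},{"x": -0.01,"y": -0.0266},{"x": -0.01,"y": -0.0266},{"x": 0},{"x": 0}])

```text
$.increments[0]: bad value
```

```bash
cat >> h.py <<'E'
from scipy.spatial.transform import Rotation as R
def st():
    s=bot.sense();q=s['tcp_rot'];M=R.from_quat(np.r_[q[1:],q[0]]).as_matrix()
    print('t',round(s['t'],2),'p',s['position'].round(4),'yang',round(np.arctan2(M[1,1],M[0,1]),4),'tilt',M[:2,2].round(4),'F',s['wrist_force'].round(1),'M',s['torque'].round(2),'gap',round(s['finger_gap'],4),'gf',round(s['grasp_force'],1),'q',s['qpos'].round(2));return s,M
def to(p,yang=None):
    s,M=st();d=np.array(p)-s['position'];o=M.T@d;print('tool shift',o.round(4),'' if yang is None else ('yaw',round(-(yang-np.arctan2(M[1,1],M[0,1])),4)))
E
python3 - <<'E'
from h import *
d=grab('wrist','w1');print(np.round(d['cam_to_world'],3).tolist());to([.4775,-.261,.25],1.44)
print(w2p('w1',[.533,-.028,.098]))
E
```

```text
[[0.344, 0.897, 0.277, 0.157], [0.939, -0.329, -0.102, 0.661], [-0.001, 0.295, -0.956, 0.383], [0.0, 0.0, 0.0, 1.0]]
t 0.15 p [0.233  0.633  0.2297] yang 1.218 tilt [-0.0005 -0.0014] F [ 0.5 -1.1  0.3] M [ 0.01 -0.01 -0.01] gap 0.087 gf 0.0 q [-1.25  0.47 -0.05  1.53  0.02  1.14 -0.08]
tool shift [-0.5383 -0.7546 -0.0191] ('yaw', np.float64(-0.222))
[-114.88473921  640.10841015]
```

View pics/w1.png

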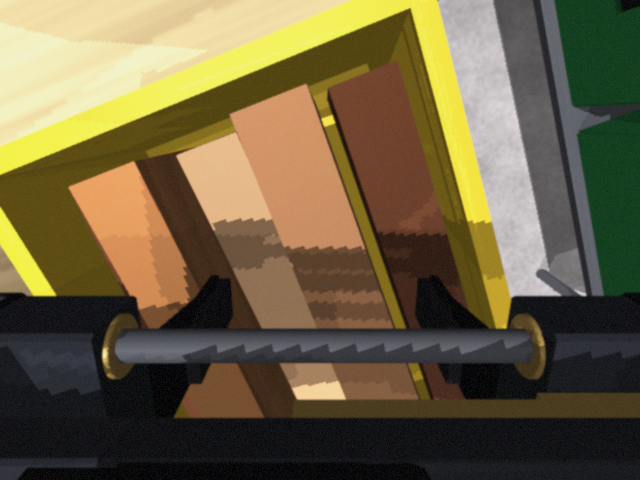

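The arm did not move: each row needs all its keys. The wrist view shows the gripper over the large yellow bin at the start.

Emit:
carry_out(increments=[{"x": 0,"y": 0,"z": -0.03,"yaw": 0,"grip": 1},{"x": 0,"y": 0,"z": -0.04,"yaw": 0,"grip": 1},{"x": -0.0268,"y": -0.019,"z": 0,"yaw": 0,"grip": 1},{"x": -0.0268,"y": -0.019,"z": 0,"yaw": 0,"grip": 1},{"x": -0.0268,"y": -0.019,"z": 0,"yaw": 0,"grip": 1},{"x": -0.0268,"y": -0.019,"z": 0,"yaw": 0,"grip": 1},{"x": -0.0268,"y": -0.019,"z": 0,"yaw": 0,"grip": 1},{"x": -0.0268,"y": -0.019,"z": 0,"yaw": 0,"grip": 1},{"x": -0.0268,"y": -0.019,"z": 0,"yaw": 0,"grip": 1},{"x": -0.0268,"y": -0.019,"z": 0,"yaw": 0,"grip": 1},{"x": -0.0268,"y": -0.019,"z": 0,"yaw": 0,"grip": 1},{"x": -0.0268,"y": -0.019,"z": 0,"yaw": 0,"grip": 1},{"x": -0.0268,"y": -0.019,"z": 0,"yaw": 0,"grip": 1},{"x": -0.0268,"y": -0.019,"z": 0,"yaw": 0,"grip": 1},{"x": -0.0268,"y": -0.019,"z": 0,"yaw": 0,"grip": 1},{"x": -0.0268,"y": -0.019,"z": 0,"yaw": 0,"grip": 1},{"x": -0.0268,"y": -0.019,"z": 0,"yaw": 0,"grip": 1},{"x": -0.0268,"y": -0.019,"z": 0,"yaw": 0,"grip": 1}])

```text
t: 1.65
position: [0.531, 0.1985, 0.3004]
tcp_rot: [-0.0, 0.175, 0.984, -0.0]
wrist_force: [-0.1, 0.2, -0.1]
finger_gap: 0.087
grasp_force: 0.0
```

Emit:
carry_out(increments=[{"x": -0.01,"y": -0.0266,"z": 0,"yaw": 0,"grip": 1},{"x": -0.01,"y": -0.0266,"z": 0,"yaw": 0,"grip": 1},{"x": -0.01,"y": -0.0266,"z": 0,"yaw": 0,"grip": 1},{"x": -0.01,"y": -0.0266,"z": 0,"yaw": 0,"grip": 1},{"x": -0.01,"y": -0.0266,"z": 0,"yaw": 0,"grip": 1},{"x": -0.01,"y": -0.0266,"z": 0,"yaw": 0,"grip": 1},{"x": -0.01,"y": -0.0266,"z": 0,"yaw": 0,"grip": 1},{"x": -0.01,"y": -0.0266,"z": 0,"yaw": 0,"grip": 1},{"x": 0,"y": 0,"z": 0,"yaw": 0,"grip": 1},{"x": 0,"y": 0,"z": 0,"yaw": 0,"grip": 1}])

```text
t: 2.48
position: [0.5318, -0.0292, 0.3005]
tcp_rot: [-0.0, 0.177, 0.984, -0.0]
wrist_force: [-0.3, 0.1, -0.0]
finger_gap: 0.087
grasp_force: 0.0
```

```bash
python3 - <<'E'
from h import *
d=grab('wrist','w2');to([.4775,-.261,.25],1.44)
print(w2p('w2',[.533,-.028,.098]))
E
```

```text
t 2.53 p [ 0.5319 -0.0272  0.3003] yang 1.2171 tilt [-0.0004  0.0007] F [-0.7  0.1  0.1] M [ 0.06 -0.01 -0.01] gap 0.0869 gf 0.0 q [-0.31  0.18  0.33  1.79 -0.06  1.18  1.26]
tool shift [-0.03   -0.2382  0.0502] ('yaw', np.float64(-0.2229))
[324.76114659 205.47265681]
```

View pics/w2.png

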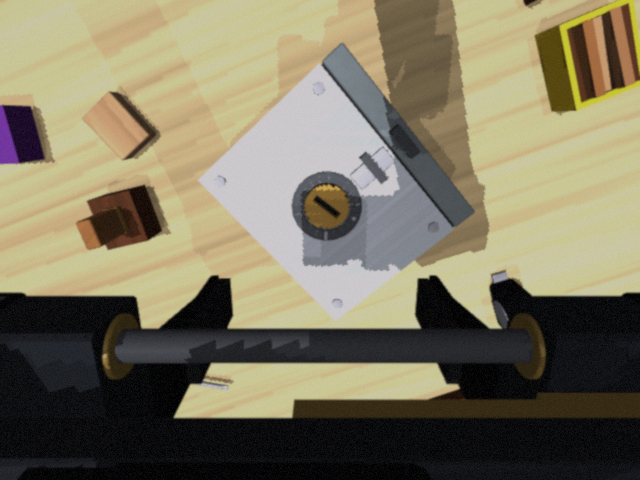

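Wrist view: the fastener is at (327,206), predicted (325,205). I'll refine its centre and slot by colour segmentation across the three views.

```bash
python3 - <<'E'
from h import *
from scipy.optimize import least_squares
obs={}
for f,(u,v),r in(('top0',(322,248),13),('side0',(300,252),22),('w2',(327,206),36)):
    I=cv2.imread(f'pics/{f}.png')[v-r:v+r,u-r:u+r];h=cv2.cvtColor(I,cv2.COLOR_BGR2HSV)
    m=((h[...,1]>110)&(h[...,2]>60)&(h[...,0]<32)).astype(np.uint8)
    n,l,s,c=cv2.connectedComponentsWithStats(m);i=1+np.argmax(s[1:,4]);m=(l==i).astype(np.uint8)
    hull=cv2.convexHull(cv2.findNonZero(m));e=cv2.minAreaRect(hull);M=cv2.moments(hull)
    fill=np.zeros_like(m);cv2.fillConvexPoly(fill,hull,1);fill=cv2.erode(fill,np.ones((3,3)))
    sl=(fill>0)&(I.max(2)<70);n2,l2,s2,_=cv2.connectedComponentsWithStats(sl.astype(np.uint8));j=1+np.argmax(s2[1:,4]);ys,xs=np.nonzero(l2==j)
    c=np.array([M['m10'],M['m01']])/M['m00']+[u-r,v-r];obs[f]=c
    P=np.array([p2w(f,x+u-r,y+v-r,.098)[:2] for x,y in zip(xs,ys)]);w,V=np.linalg.eigh(np.cov(P.T));d=V[:,1]
    print(f,c,e[1],'slot n',s2[j,4],'len',np.sqrt(12*w),'ang',np.arctan(d[1]/d[0]),'ctr',P.mean(0))
for S in(('top0','side0','w2'),('top0','side0'),('top0','w2')):
    r=least_squares(lambda p:np.concatenate([w2p(f,p)-obs[f] for f in S]),[.533,-.028,.098]);print(S,r.x,r.fun.round(1))
# key top in w2 for check
print(w2p('w2',[.4775,-.261,.096]), w2p('w2',[.4775,-.261,.04]))
for f,c in obs.items(): print(f,p2w(f,*c,.098))
E
```

```text
top0 [321.48985507 248.40797101] (16.970561981201172, 16.970561981201172) slot n 18 len [0.00388607 0.02708754] ang 0.5507722752587879 ctr [ 0.53388482 -0.02681246]
side0 [299.48913043 251.87028986] (14.0, 21.0) slot n 23 len [0.00582304 0.02556343] ang 0.5661252627438664 ctr [ 0.53484733 -0.027199  ]
w2 [326.27172753 205.84710656] (43.84061813354492, 44.547725677490234) slot n 182 len [0.00602991 0.02854407] ang 0.5442639242117752 ctr [ 0.53466672 -0.02676549]
('top0', 'side0', 'w2') [ 0.53385765 -0.02688465  0.09889058] [-0.1 -0.2 -0.7  0.2 -0.1  0.3]
('top0', 'side0') [ 0.53412484 -0.02756759  0.09955219] [ 0.2 -0.4 -0.4  0.1]
('top0', 'w2') [ 0.53413991 -0.02690061  0.0964542 ] [-0.1 -0.1 -0.  -0. ]
[ 84.33120258 233.85952054] [114.17553563 219.22287642]
top0 [ 0.53352788 -0.0270132   0.098     ]
side0 [ 0.53598116 -0.02673382  0.098     ]
w2 [ 0.5338522  -0.02676568  0.098     ]
```

Emit:
carry_out(increments=[{"x": -0.0038,"y": -0.0298,"z": 0.005,"yaw": 0,"grip": 1},{"x": -0.0038,"y": -0.0298,"z": 0.005,"yaw": 0,"grip": 1},{"x": -0.0038,"y": -0.0298,"z": 0.005,"yaw": 0,"grip": 1},{"x": -0.0038,"y": -0.0298,"z": 0.005,"yaw": 0,"grip": 1},{"x": -0.0038,"y": -0.0298,"z": 0.005,"yaw": 0,"grip": 1},{"x": -0.0038,"y": -0.0298,"z": 0.005,"yaw": 0,"grip": 1},{"x": -0.0038,"y": -0.0298,"z": 0.01,"yaw": 0,"grip": 1},{"x": -0.0034,"y": -0.0296,"z": 0.01,"yaw": 0,"grip": 1},{"x": 0,"y": 0,"z": 0.02,"yaw": -0.075,"grip": 1},{"x": 0,"y": 0,"z": 0.02,"yaw": -0.074,"grip": 1},{"x": 0,"y": 0,"z": 0.02,"yaw": -0.074,"grip": 1},{"x": 0,"y": 0,"z": 0,"yaw": 0,"grip": 1},{"x": 0,"y": 0,"z": 0,"yaw": 0,"grip": 1},{"x": 0,"y": 0,"z": 0,"yaw": 0,"grip": 1}])

```text
t: 3.7
position: [0.4791, -0.2606, 0.1914]
tcp_rot: [0.001, 0.065, 0.998, -0.0]
wrist_force: [-0.0, -1.0, -0.1]
finger_gap: 0.0873
grasp_force: 0.0
```

```bash
python3 - <<'E'
from h import *
d=grab('wrist','w3');to([.4775,-.261,.063],1.44)
print(w2p('w3',[.4775,-.261,.096]))
E
```

```text
t 3.75 p [ 0.4792 -0.2609  0.1918] yang 1.4411 tilt [ 0.0022 -0.0006] F [-0.8 -0.2  0.5] M [-0.01  0.04 -0.02] gap 0.0869 gf 0.0 q [ 0.08  0.31  0.43  1.91 -0.16  0.95  2.02]
tool shift [ 0.0019 -0.0002  0.1288] ('yaw', np.float64(0.0011))
[322.5143989  236.73756829]
```

View pics/w3.png

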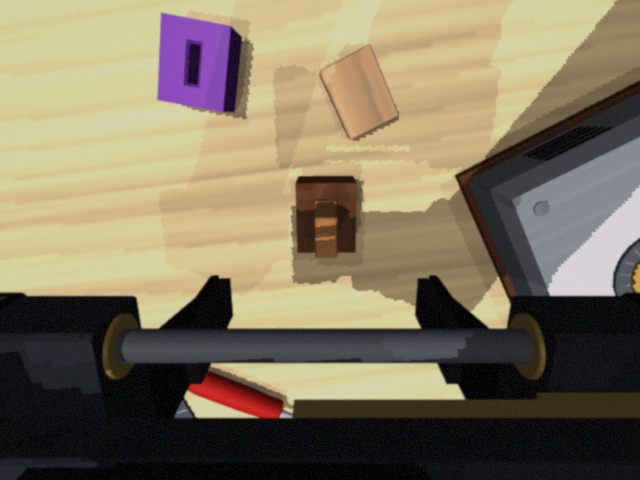

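The key's top face is near (326,238), against a predicted (322.5,237). One enlarged crop will settle it.

```bash
python3 -c "
from h import *
crop('w3','w3c',280,165,380,265,6)"
```

```text
(no output)
```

View pics/w3c.png

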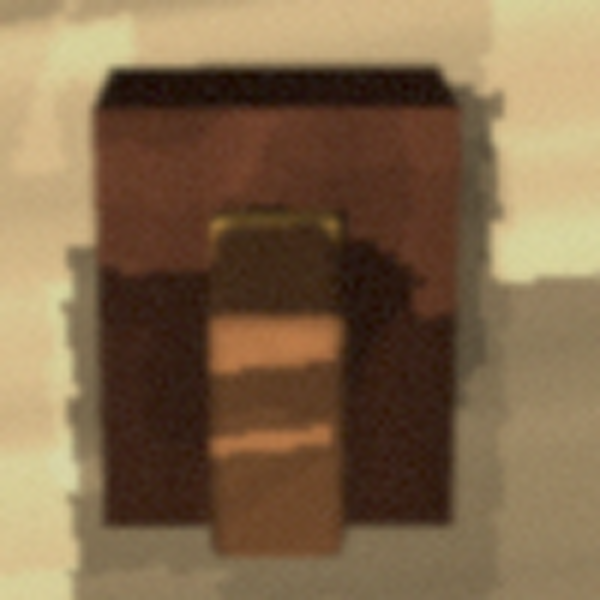

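```bash
python3 - <<'E'
from h import *
W=lambda x,y,z:p2w('w3',280+x/6-.4,165+y/6-.4,z)
K=[W(*p,.096) for p in((210,316),(342,316),(344,555),(213,555))]
B=[W(*p,.04) for p in((97,105),(460,105),(450,523),(105,523))]
a=lambda d:np.arctan2(d[1],d[0])
print('key',np.mean(K,0),[np.linalg.norm(K[i]-K[i-1]) for i in range(4)],a(K[1]-K[0]),a(K[2]-K[3]),a(K[0]-K[3]),a(K[1]-K[2]))
print('stand',np.mean(B,0),[np.linalg.norm(B[i]-B[i-1]) for i in range(4)],a(B[1]-B[0]),a(B[2]-B[3]))
to([*np.mean(K,0)[:2],.063])
E
```

```text
key [ 0.47834692 -0.25881384  0.096     ] [np.float64(0.02888591631974212), np.float64(0.014943577092736448), np.float64(0.02889181090037546), np.float64(0.0153234884766419)] 1.4420967509894576 1.4420072676169695 3.018225005377989 3.031374390872942
stand [ 0.47928383 -0.25847049  0.04      ] [np.float64(0.05989878010131489), np.float64(0.0489431615022966), np.float64(0.059906143595003784), np.float64(0.04920915935492624)] 1.4421710967751318 1.4420195921409547
t 3.75 p [ 0.4792 -0.2609  0.1918] yang 1.4411 tilt [ 0.0022 -0.0006] F [-0.8 -0.2  0.5] M [-0.01  0.04 -0.02] gap 0.0869 gf 0.0 q [ 0.08  0.31  0.43  1.91 -0.16  0.95  2.02]
tool shift [0.0014 0.002  0.1288]
```

Emit:
carry_out(increments=[{"x": 0.0005,"y": 0.002,"z": 0.03,"yaw": 0,"grip": 1},{"x": 0,"y": 0,"z": 0.03,"yaw": 0,"grip": 1},{"x": 0,"y": 0,"z": 0.03,"yaw": 0,"grip": 1},{"x": 0,"y": 0,"z": 0.02,"yaw": 0,"grip": 1},{"x": 0,"y": 0,"z": 0.0175,"yaw": 0,"grip": 1},{"x": 0,"y": 0,"z": 0,"yaw": 0,"grip": 1},{"x": 0,"y": 0,"z": 0,"yaw": 0,"grip": 1}])

```text
t: 4.33
position: [0.4783, -0.2591, 0.0636]
tcp_rot: [0.0, 0.065, 0.998, -0.0]
wrist_force: [0.9, -0.1, 0.0]
finger_gap: 0.0872
grasp_force: 0.0
```

Emit:
carry_out(increments=[{"x": 0,"y": 0,"z": 0,"yaw": 0,"grip": -1},{"x": 0,"y": 0,"z": 0,"yaw": 0,"grip": -1},{"x": 0,"y": 0,"z": 0,"yaw": 0,"grip": -1},{"x": 0,"y": 0,"z": 0,"yaw": 0,"grip": -1},{"x": 0,"y": 0,"z": 0,"yaw": 0,"grip": -1},{"x": 0,"y": 0,"z": 0,"yaw": 0,"grip": -1},{"x": 0,"y": 0,"z": 0,"yaw": 0,"grip": -1},{"x": 0,"y": 0,"z": 0,"yaw": 0,"grip": -1},{"x": 0,"y": 0,"z": 0,"yaw": 0,"grip": -1},{"x": 0,"y": 0,"z": 0,"yaw": 0,"grip": -1}], grip_force=15)

```text
t: 5.17
position: [0.4777, -0.2591, 0.0629]
tcp_rot: [-0.0, 0.065, 0.998, 0.0]
wrist_force: [0.2, 0.2, -0.0]
finger_gap: 0.0285
grasp_force: 0.0
```

```bash
python3 - <<'E'
from h import *
st()
E
```

```text
t 5.17 p [ 0.4777 -0.2591  0.0629] yang 1.441 tilt [-0.0001  0.0001] F [ 0.2  0.2 -0. ] M [-0.02 -0.03  0.03] gap 0.0285 gf 0.0 q [ 0.14  0.48  0.36  2.01 -0.26  0.69  2.11]
```

Emit:
carry_out(increments=[{"x": 0,"y": 0,"z": 0,"yaw": 0,"grip": -1},{"x": 0,"y": 0,"z": 0,"yaw": 0,"grip": -1},{"x": 0,"y": 0,"z": 0,"yaw": 0,"grip": -1},{"x": 0,"y": 0,"z": 0,"yaw": 0,"grip": -1},{"x": 0,"y": 0,"z": 0,"yaw": 0,"grip": -1},{"x": 0,"y": 0,"z": 0,"yaw": 0,"grip": -1}], grip_force=30)

```text
t: 5.67
position: [0.4777, -0.2591, 0.0629]
tcp_rot: [-0.0, 0.065, 0.998, 0.0]
wrist_force: [-0.6, -0.8, -0.6]
finger_gap: 0.0159
grasp_force: 30.0
```

```bash
python3 - <<'E'
from h import *
st()
E
```

```text
t 5.67 p [ 0.4777 -0.2591  0.0629] yang 1.441 tilt [-0.0001  0.0001] F [-0.6 -0.8 -0.6] M [ 0.07 -0.01 -0.03] gap 0.0159 gf 30.0 q [ 0.14  0.48  0.36  2.01 -0.26  0.69  2.11]
```

Emit:
carry_out(increments=[{"x": 0,"y": 0,"z": -0.01,"yaw": 0,"grip": -1},{"x": 0,"y": 0,"z": -0.02,"yaw": 0,"grip": -1},{"x": 0,"y": 0,"z": -0.03,"yaw": 0,"grip": -1},{"x": 0,"y": 0,"z": -0.04,"yaw": 0,"grip": -1},{"x": 0,"y": 0,"z": -0.03,"yaw": 0,"grip": -1},{"x": 0,"y": 0,"z": 0,"yaw": 0,"grip": -1},{"x": -0.0032,"y": 0.0297,"z": 0,"yaw": 0,"grip": -1},{"x": -0.0032,"y": 0.0297,"z": 0,"yaw": 0,"grip": -1},{"x": -0.0032,"y": 0.0297,"z": 0,"yaw": 0,"grip": -1},{"x": -0.0032,"y": 0.0297,"z": 0,"yaw": 0,"grip": -1},{"x": -0.0032,"y": 0.0297,"z": 0,"yaw": 0,"grip": -1},{"x": -0.0032,"y": 0.0297,"z": 0,"yaw": 0,"grip": -1},{"x": -0.0032,"y": 0.0297,"z": 0,"yaw": 0,"grip": -1},{"x": -0.0032,"y": 0.0297,"z": 0,"yaw": 0,"grip": -1}])

```text
t: 6.83
position: [0.5334, -0.0255, 0.1929]
tcp_rot: [-0.0, 0.065, 0.998, 0.0]
wrist_force: [0.5, -0.2, -1.2]
finger_gap: 0.0161
grasp_force: 30.0
```

Emit:
carry_out(increments=[{"x": 0,"y": 0,"z": 0,"yaw": -0.113,"grip": -1},{"x": 0,"y": 0,"z": 0,"yaw": -0.113,"grip": -1},{"x": 0,"y": 0,"z": 0,"yaw": -0.113,"grip": -1},{"x": 0,"y": 0,"z": 0,"yaw": -0.113,"grip": -1},{"x": 0,"y": 0,"z": 0,"yaw": -0.113,"grip": -1},{"x": 0,"y": 0,"z": 0,"yaw": -0.113,"grip": -1},{"x": 0,"y": 0,"z": 0,"yaw": 0,"grip": -1},{"x": 0,"y": 0,"z": 0,"yaw": 0,"grip": -1},{"x": 0,"y": 0,"z": 0,"yaw": 0,"grip": -1},{"x": 0,"y": 0,"z": 0,"yaw": 0,"grip": -1}])

```text
t: 7.67
position: [0.5337, -0.0269, 0.1929]
tcp_rot: [-0.0, -0.27, 0.963, 0.0]
wrist_force: [1.0, 0.5, -0.6]
finger_gap: 0.0157
grasp_force: 30.0
```

```bash
python3 - <<'E'
from h import *
s,M=st();to([.534,-.027,.163],2.119)
grab('wrist','w4');grab('side','s4');grab('top','t4')
p=s['position'];tip=p-[0,0,.053]
for f in('s4','t4','w4'): print(f,'tip',w2p(f,tip),'keytop',w2p(f,p+[0,0,.033]),'sock',w2p(f,[.534,-.027,.098]))
a=lambda f,c,w:cv2.resize(cv2.imread(f'pics/{f}.png')[c[1]-w*3//4:c[1]+w*3//4,c[0]-w:c[0]+w],(400,300),interpolation=cv2.INTER_CUBIC)
c=w2p('s4',tip).astype(int);print(c)
w=cv2.imread('pics/w4.png')
cv2.imwrite('pics/m4.png',np.hstack([a('s4',c,40),cv2.resize(w[120:420,120:520],(400,300))]))
E
```

```text
t 7.67 p [ 0.5337 -0.0269  0.1929] yang 2.1174 tilt [-0.0003 -0.    ] F [ 1.   0.5 -0.6] M [0.06 0.06 0.04] gap 0.0157 gf 30.0 q [-0.2   0.28  0.21  1.92 -0.07  0.95  2.16]
t 7.67 p [ 0.5337 -0.0269  0.1929] yang 2.1174 tilt [-0.0003 -0.    ] F [ 1.   0.5 -0.6] M [0.06 0.06 0.04] gap 0.0157 gf 30.0 q [-0.2   0.28  0.21  1.92 -0.07  0.95  2.16]
tool shift [-0.0002 -0.0003  0.0299] ('yaw', np.float64(-0.0016))
s4 tip [298.22858729 237.6089375 ] keytop [297.04624592 204.92984378] sock [298.90876742 252.41144833]
t4 tip [321.3511802  244.92805345] keytop [321.16864262 237.22886422] sock [321.45743909 248.21859866]
w4 tip [323.72817994 261.51382117] keytop [323.81310602 347.00366579] sock [323.33829332 239.60383136]
[298 237]
```

View pics/m4.png

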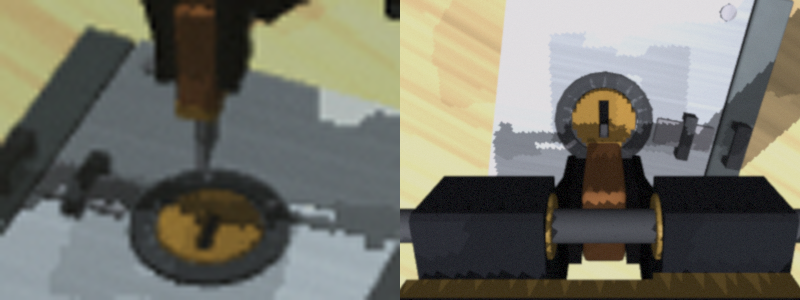

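The blade hangs above the slot and is aligned with it, but the tip looks a few px low in the side view. I'll check with pixel profiles.

```bash
python3 - <<'E'
from h import *
p=np.array([.5337,-.0269,.1929]);a=2.1174-np.pi/2;ux=np.array([np.cos(a),np.sin(a),0]);uy=np.array([-np.sin(a),np.cos(a),0])
for f in('w4','s4'):
  for n,dz,hx,hy in(('tip',-.053,.012,.002),('gripbot',-.023,.015,.008),('griptop',.033,.015,.008)):
    print(f,n,[w2p(f,p+[0,0,dz]+sx*hx*ux+sy*hy*uy).round(1).tolist() for sx,sy in((1,1),(1,-1),(-1,1),(-1,-1))])
I=cv2.imread('pics/w4.png')
for v in range(225,280,2): print(v,[I[v,u].tolist() for u in(318,324,330)])
I=cv2.imread('pics/s4.png')
for v in range(222,252): print(v,[int(x) for x in I[v,290:310].mean(1)], I[v,299].tolist())
E
```

```text
w4 tip [[327.1, 280.4], [320.3, 280.4], [327.2, 242.0], [320.3, 242.0]]
w4 gripbot [[339.1, 309.5], [308.3, 309.5], [339.8, 255.4], [307.7, 255.4]]
w4 griptop [[344.8, 381.3], [302.6, 381.2], [346.3, 310.5], [301.4, 310.4]]
s4 tip [[298.7, 233.6], [300.6, 233.9], [295.9, 241.4], [297.8, 241.7]]
s4 gripbot [[295.7, 221.2], [303.4, 222.3], [292.1, 230.9], [300.0, 232.0]]
s4 griptop [[294.9, 199.6], [302.8, 200.7], [291.2, 209.3], [299.3, 210.4]]
225 [[44, 91, 119], [26, 17, 21], [66, 134, 174]]
227 [[51, 94, 120], [25, 22, 22], [66, 134, 174]]
229 [[49, 99, 123], [27, 25, 26], [67, 134, 174]]
231 [[53, 104, 135], [25, 19, 18], [67, 135, 174]]
233 [[54, 105, 135], [28, 25, 26], [68, 134, 174]]
235 [[51, 105, 134], [24, 19, 14], [68, 134, 176]]
237 [[51, 105, 135], [28, 22, 23], [63, 127, 165]]
239 [[55, 109, 140], [24, 20, 19], [40, 80, 103]]
241 [[53, 108, 141], [26, 22, 23], [36, 79, 102]]
243 [[45, 98, 128], [27, 25, 26], [37, 69, 90]]
245 [[34, 61, 80], [80, 74, 73], [35, 67, 89]]
247 [[31, 59, 77], [88, 80, 81], [44, 86, 112]]
249 [[30, 56, 76], [85, 82, 83], [46, 88, 114]]
251 [[3
[... 3151 characters left out ...]
1, 38, 39]
245 [30, 28, 29, 30, 29, 35, 38, 41, 51, 53, 52, 54, 51, 53, 44, 36, 32, 35, 35, 36] [31, 58, 72]
246 [28, 30, 32, 39, 46, 40, 48, 43, 56, 57, 52, 56, 56, 56, 55, 54, 50, 35, 30, 37] [33, 61, 77]
247 [30, 29, 35, 43, 44, 42, 43, 44, 45, 44, 44, 46, 48, 51, 46, 47, 45, 42, 45, 32] [26, 48, 59]
248 [45, 72, 75, 76, 42, 43, 41, 44, 43, 40, 42, 44, 44, 46, 42, 41, 42, 42, 42, 42] [25, 43, 54]
249 [76, 97, 97, 91, 51, 48, 53, 45, 52, 35, 36, 41, 44, 44, 45, 43, 42, 43, 44, 43] [22, 39, 45]
250 [95, 100, 99, 96, 93, 91, 79, 44, 41, 35, 26, 26, 37, 41, 43, 43, 44, 44, 42, 45] [24, 37, 44]
251 [99, 100, 97, 100, 99, 100, 83, 41, 37, 30, 24, 32, 41, 42, 41, 42, 42, 43, 43, 46] [22, 32, 37]
```

Predictions match the profiles within about 1 px, so the blade is aligned. Now lowering gently.

Emit:
carry_out(increments=[{"x": -0.0003,"y": 0,"z": 0.01,"yaw": 0,"grip": -1},{"x": 0,"y": 0,"z": 0.01,"yaw": 0,"grip": -1},{"x": 0,"y": 0,"z": 0.01,"yaw": 0,"grip": -1},{"x": 0,"y": 0,"z": 0.004,"yaw": 0,"grip": -1},{"x": 0,"y": 0,"z": 0.002,"yaw": 0,"grip": -1},{"x": 0,"y": 0,"z": 0.002,"yaw": 0,"grip": -1},{"x": 0,"y": 0,"z": 0.002,"yaw": 0,"grip": -1},{"x": 0,"y": 0,"z": 0.002,"yaw": 0,"grip": -1},{"x": 0,"y": 0,"z": 0.001,"yaw": 0,"grip": -1},{"x": 0,"y": 0,"z": 0.001,"yaw": 0,"grip": -1},{"x": 0,"y": 0,"z": 0,"yaw": 0,"grip": -1}], grip_force=40)

```text
t: 8.73
position: [0.5341, -0.0267, 0.149]
tcp_rot: [0.0, -0.271, 0.963, 0.0]
wrist_force: [-0.5, 0.3, -1.4]
finger_gap: 0.0162
grasp_force: 40.0
```

```bash
python3 - <<'E'
from h import *
st()
E
```

```text
t 8.73 p [ 0.5341 -0.0267  0.149 ] yang 2.119 tilt [0.0001 0.0001] F [-0.5  0.3 -1.4] M [ 0.11 -0.    0.  ] gap 0.0162 gf 40.0 q [-0.19  0.33  0.2   1.96 -0.09  0.85  2.17]
```

Emit:
carry_out(increments=[{"x": 0,"y": 0,"z": 0.001,"yaw": 0,"grip": -1},{"x": 0,"y": 0,"z": 0.001,"yaw": 0,"grip": -1},{"x": 0,"y": 0,"z": 0.001,"yaw": 0,"grip": -1},{"x": 0,"y": 0,"z": 0.001,"yaw": 0,"grip": -1},{"x": 0,"y": 0,"z": 0,"yaw": 0,"grip": -1}])

```text
t: 9.15
position: [0.5339, -0.0267, 0.1448]
tcp_rot: [-0.0, -0.271, 0.963, 0.0]
wrist_force: [0.4, 0.5, -0.1]
finger_gap: 0.0159
grasp_force: 40.0
```

Emit:
carry_out(increments=[{"x": 0,"y": 0,"z": 0.001,"yaw": 0,"grip": -1},{"x": 0,"y": 0,"z": 0.001,"yaw": 0,"grip": -1},{"x": 0,"y": 0,"z": 0,"yaw": 0,"grip": -1}])

```text
t: 9.4
position: [0.5343, -0.0267, 0.1436]
tcp_rot: [0.0, -0.271, 0.963, 0.0]
wrist_force: [-1.7, -0.3, 4.5]
finger_gap: 0.0156
grasp_force: 40.0
```

Emit:
carry_out(increments=[{"x": 0,"y": 0,"z": 0.001,"yaw": 0,"grip": -1},{"x": 0,"y": 0,"z": 0.001,"yaw": 0,"grip": -1},{"x": 0,"y": 0,"z": 0,"yaw": 0,"grip": -1}])

```text
t: 9.65
position: [0.5343, -0.0268, 0.1418]
tcp_rot: [0.0, -0.271, 0.963, 0.0]
wrist_force: [-1.8, 0.3, 5.7]
finger_gap: 0.0157
grasp_force: 40.0
```

Emit:
carry_out(increments=[{"x": 0,"y": 0,"z": 0.001,"yaw": 0,"grip": -1},{"x": 0,"y": 0,"z": 0.001,"yaw": 0,"grip": -1},{"x": 0,"y": 0,"z": 0,"yaw": 0,"grip": -1}])

```text
t: 9.9
position: [0.5343, -0.0268, 0.1401]
tcp_rot: [0.0, -0.271, 0.963, 0.0]
wrist_force: [-3.0, 0.0, 7.9]
finger_gap: 0.0155
grasp_force: 40.0
```

Emit:
carry_out(increments=[{"x": 0.0003,"y": 0,"z": 0.001,"yaw": 0,"grip": -1},{"x": 0,"y": 0,"z": 0.0008,"yaw": 0,"grip": -1},{"x": 0,"y": 0,"z": 0,"yaw": 0,"grip": -1},{"x": 0,"y": 0,"z": 0,"yaw": 0,"grip": -1}])

```text
t: 10.23
position: [0.5343, -0.0268, 0.1389]
tcp_rot: [0.001, -0.271, 0.963, 0.0]
wrist_force: [-2.6, 0.3, 11.3]
finger_gap: 0.0156
grasp_force: 40.0
```

```bash
python3 - <<'E'
from h import *
st()
E
```

```text
t 10.23 p [ 0.5343 -0.0268  0.1389] yang 2.119 tilt [0.001  0.0007] F [-2.6  0.3 11.3] M [ 0.14  1.04 -0.03] gap 0.0156 gf 40.0 q [-0.19  0.35  0.2   1.97 -0.09  0.83  2.18]
```

Emit:
carry_out(increments=[{"x": 0,"y": 0,"z": -0.0004,"yaw": 0.03,"grip": -1},{"x": 0,"y": 0,"z": 0,"yaw": 0.03,"grip": -1},{"x": 0,"y": 0,"z": 0,"yaw": 0.03,"grip": -1},{"x": 0,"y": 0,"z": 0,"yaw": 0.03,"grip": -1},{"x": 0,"y": 0,"z": 0,"yaw": 0.03,"grip": -1},{"x": 0,"y": 0,"z": 0,"yaw": 0.03,"grip": -1},{"x": 0,"y": 0,"z": 0,"yaw": 0.03,"grip": -1},{"x": 0,"y": 0,"z": 0,"yaw": 0,"grip": -1}])

```text
t: 10.9
position: [0.5349, -0.0269, 0.1393]
tcp_rot: [0.001, -0.168, 0.986, -0.0]
wrist_force: [-3.3, -0.8, 9.3]
finger_gap: 0.0156
grasp_force: 40.0
```

```bash
python3 - <<'E'
from h import *
st()
E
```

```text
t 10.9 p [ 0.5349 -0.0269  0.1393] yang 1.9081 tilt [0.0025 0.0003] F [-3.3 -0.8  9.3] M [0.05 0.6  0.04] gap 0.0156 gf 40.0 q [-0.23  0.35  0.24  1.97 -0.11  0.83  1.99]
```

Emit:
carry_out(increments=[{"x": 0.0005,"y": 0,"z": 0.0004,"yaw": 0.03,"grip": -1},{"x": 0,"y": 0,"z": 0,"yaw": 0.04,"grip": -1},{"x": 0,"y": 0,"z": 0,"yaw": 0.04,"grip": -1},{"x": 0,"y": 0,"z": 0,"yaw": 0.04,"grip": -1},{"x": 0,"y": 0,"z": 0,"yaw": 0.04,"grip": -1},{"x": 0,"y": 0,"z": 0,"yaw": 0.04,"grip": -1},{"x": 0,"y": 0,"z": 0,"yaw": 0.04,"grip": -1},{"x": 0,"y": 0,"z": 0,"yaw": 0,"grip": -1}])

```text
t: 11.57
position: [0.5348, -0.0272, 0.139]
tcp_rot: [0.002, -0.033, 0.999, 0.0]
wrist_force: [-2.0, -0.1, 10.0]
finger_gap: 0.016
grasp_force: 40.0
```

```bash
python3 - <<'E'
from h import *
st()
E
```

```text
t 11.57 p [ 0.5348 -0.0272  0.139 ] yang 1.6378 tilt [0.0033 0.0002] F [-2.  -0.1 10. ] M [-0.07  0.48  0.08] gap 0.016 gf 40.0 q [-0.27  0.35  0.31  1.98 -0.14  0.83  1.75]
```

Emit:
carry_out(increments=[{"x": 0,"y": 0,"z": 0,"yaw": 0.04,"grip": -1},{"x": 0,"y": 0,"z": 0,"yaw": 0.04,"grip": -1},{"x": 0,"y": 0,"z": 0,"yaw": 0.04,"grip": -1},{"x": 0,"y": 0,"z": 0,"yaw": 0.04,"grip": -1},{"x": 0,"y": 0,"z": 0,"yaw": 0.04,"grip": -1},{"x": 0,"y": 0,"z": 0,"yaw": 0.04,"grip": -1},{"x": 0,"y": 0,"z": 0,"yaw": 0.04,"grip": -1},{"x": 0,"y": 0,"z": 0,"yaw": 0.04,"grip": -1},{"x": 0,"y": 0,"z": 0,"yaw": 0.04,"grip": -1},{"x": 0,"y": 0,"z": 0,"yaw": 0,"grip": -1}])

```text
t: 12.4
position: [0.5348, -0.0275, 0.139]
tcp_rot: [0.002, 0.146, 0.989, 0.0]
wrist_force: [-1.1, -1.3, 10.7]
finger_gap: 0.0162
grasp_force: 40.0
```

```bash
python3 - <<'E'
from h import *
st()
E
```

```text
t 12.4 p [ 0.5348 -0.0275  0.139 ] yang 1.2778 tilt [ 0.0032 -0.0002] F [-1.1 -1.3 10.7] M [-0.22  0.46  0.05] gap 0.0162 gf 40.0 q [-0.34  0.36  0.39  1.98 -0.18  0.83  1.43]
```

Emit:
carry_out(increments=[{"x": 0,"y": 0,"z": 0,"yaw": 0.03,"grip": -1},{"x": 0,"y": 0,"z": 0,"yaw": 0.03,"grip": -1},{"x": 0,"y": 0,"z": 0,"yaw": 0.03,"grip": -1},{"x": 0,"y": 0,"z": 0,"yaw": 0.03,"grip": -1},{"x": 0,"y": 0,"z": 0,"yaw": 0.02,"grip": -1},{"x": 0,"y": 0,"z": 0,"yaw": 0.02,"grip": -1},{"x": 0,"y": 0,"z": 0,"yaw": 0,"grip": -1}])

```text
t: 12.98
position: [0.5347, -0.0276, 0.139]
tcp_rot: [0.001, 0.224, 0.975, 0.0]
wrist_force: [-1.4, -1.5, 10.1]
finger_gap: 0.0161
grasp_force: 40.0
```

```bash
python3 - <<'E'
from h import *
st()
E
```

```text
t 12.98 p [ 0.5347 -0.0276  0.139 ] yang 1.1184 tilt [ 0.003  -0.0002] F [-1.4 -1.5 10.1] M [-0.29  0.56  0.09] gap 0.0161 gf 40.0 q [-0.37  0.36  0.43  1.98 -0.2   0.83  1.29]
```

Emit:
carry_out(increments=[{"x": 0,"y": 0,"z": 0,"yaw": 0.015,"grip": -1},{"x": 0,"y": 0,"z": 0,"yaw": 0.015,"grip": -1},{"x": 0,"y": 0,"z": 0,"yaw": 0.015,"grip": -1},{"x": 0,"y": 0,"z": 0,"yaw": 0,"grip": -1}])

```text
t: 13.32
position: [0.5347, -0.0277, 0.139]
tcp_rot: [0.001, 0.246, 0.969, 0.0]
wrist_force: [-2.3, -0.1, 9.8]
finger_gap: 0.0156
grasp_force: 40.0
```

```bash
python3 - <<'E'
from h import *
st();a=cv2.imread('pics/side0.png');grab('side','s5');b=cv2.imread('pics/s5.png')
f=lambda I:cv2.resize(I[222:282,240:320],(400,300),interpolation=cv2.INTER_CUBIC)
cv2.imwrite('pics/m5.png',np.hstack([f(a),f(b)]))
E
```

```text
t 13.32 p [ 0.5347 -0.0277  0.139 ] yang 1.0735 tilt [ 0.003  -0.0002] F [-2.3 -0.1  9.8] M [-0.28  0.5   0.16] gap 0.0156 gf 40.0 q [-0.38  0.36  0.44  1.98 -0.2   0.83  1.25]
```

View pics/m5.png

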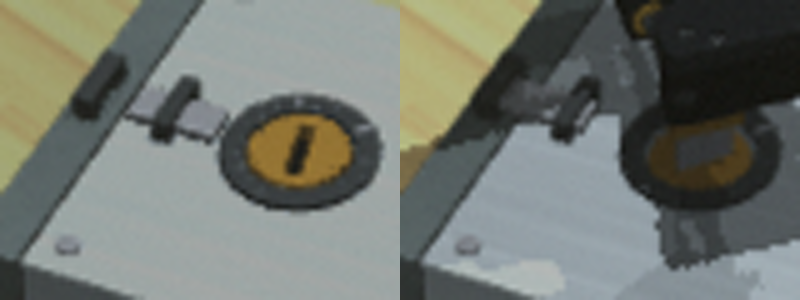

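The tongue end has moved from montage (222,135) to about (600,105), which puts it under the staple. I'll relax the twist, then lift slowly and watch the force to see that the head follows up.

Emit:
carry_out(increments=[{"x": 0,"y": 0,"z": 0,"yaw": -0.05,"grip": -1},{"x": 0,"y": 0,"z": 0,"yaw": -0.05,"grip": -1},{"x": 0,"y": 0,"z": -0.001,"yaw": 0,"grip": -1},{"x": 0,"y": 0,"z": -0.001,"yaw": 0,"grip": -1},{"x": 0,"y": 0,"z": 0,"yaw": 0,"grip": -1}])

```text
t: 13.78
position: [0.5349, -0.0275, 0.1409]
tcp_rot: [0.002, 0.197, 0.98, 0.0]
wrist_force: [-0.7, -1.8, 6.6]
finger_gap: 0.0157
grasp_force: 40.0
```

Emit:
carry_out(increments=[{"x": 0,"y": 0,"z": -0.001,"yaw": 0,"grip": -1},{"x": 0,"y": 0,"z": 0,"yaw": 0,"grip": -1}])

```text
t: 13.95
position: [0.5349, -0.0275, 0.1418]
tcp_rot: [0.002, 0.197, 0.98, 0.0]
wrist_force: [-0.9, -0.6, 7.3]
finger_gap: 0.0159
grasp_force: 40.0
```

Emit:
carry_out(increments=[{"x": 0,"y": 0,"z": -0.001,"yaw": 0,"grip": -1},{"x": 0,"y": 0,"z": 0,"yaw": 0,"grip": -1}])

```text
t: 14.12
position: [0.5349, -0.0275, 0.1426]
tcp_rot: [0.002, 0.197, 0.98, 0.0]
wrist_force: [0.4, 0.4, 6.6]
finger_gap: 0.0155
grasp_force: 40.0
```

The force holds up to the floor-contact height, so the head springs up with the key. Lifting out.

Emit:
carry_out(increments=[{"x": 0,"y": 0,"z": -0.001,"yaw": 0,"grip": -1},{"x": 0,"y": 0,"z": -0.002,"yaw": 0,"grip": -1},{"x": 0,"y": 0,"z": -0.003,"yaw": 0,"grip": -1},{"x": 0,"y": 0,"z": -0.004,"yaw": 0,"grip": -1},{"x": 0,"y": 0,"z": -0.005,"yaw": 0,"grip": -1},{"x": 0,"y": 0,"z": -0.01,"yaw": 0,"grip": -1},{"x": 0,"y": 0,"z": -0.02,"yaw": 0,"grip": -1},{"x": 0,"y": 0,"z": -0.02,"yaw": 0,"grip": -1},{"x": 0,"y": 0,"z": 0,"yaw": 0,"grip": -1},{"x": 0,"y": 0,"z": 0,"yaw": 0,"grip": -1},{"x": 0,"y": 0,"z": 0,"yaw": 0,"grip": -1}])

```text
t: 15.03
position: [0.5328, -0.0269, 0.2058]
tcp_rot: [-0.001, 0.197, 0.98, 0.0]
wrist_force: [-0.2, 0.5, -2.4]
finger_gap: 0.0156
grasp_force: 40.0
```

```bash
python3 - <<'E'
from h import *
st();to([.4780,-.2591,.20],1.441)
E
```

```text
t 15.03 p [ 0.5328 -0.0269  0.2058] yang 1.1742 tilt [-0.001   0.0003] F [-0.2  0.5 -2.4] M [-0.06 -0.02 -0.03] gap 0.0156 gf 40.0 q [-0.39  0.27  0.44  1.92 -0.14  0.98  1.29]
t 15.03 p [ 0.5328 -0.0269  0.2058] yang 1.1742 tilt [-0.001   0.0003] F [-0.2  0.5 -2.4] M [-0.06 -0.02 -0.03] gap 0.0156 gf 40.0 q [-0.39  0.27  0.44  1.92 -0.14  0.98  1.29]
tool shift [-0.0392 -0.2354  0.0058] ('yaw', np.float64(-0.2668))
```

Emit:
carry_out(increments=[{"x": -0.0049,"y": -0.0294,"z": 0,"yaw": 0,"grip": -1},{"x": -0.0049,"y": -0.0294,"z": 0,"yaw": 0,"grip": -1},{"x": -0.0049,"y": -0.0294,"z": 0,"yaw": 0,"grip": -1},{"x": -0.0049,"y": -0.0294,"z": 0,"yaw": 0,"grip": -1},{"x": -0.0049,"y": -0.0294,"z": 0,"yaw": 0,"grip": -1},{"x": -0.0049,"y": -0.0294,"z": 0,"yaw": 0,"grip": -1},{"x": -0.0049,"y": -0.0294,"z": 0,"yaw": 0,"grip": -1},{"x": -0.0049,"y": -0.0294,"z": 0,"yaw": 0,"grip": -1},{"x": 0,"y": 0,"z": 0,"yaw": -0.089,"grip": -1},{"x": 0,"y": 0,"z": 0,"yaw": -0.089,"grip": -1},{"x": 0,"y": 0,"z": 0,"yaw": -0.089,"grip": -1},{"x": 0,"y": 0,"z": 0.03,"yaw": 0,"grip": -1},{"x": 0,"y": 0,"z": 0.03,"yaw": 0,"grip": -1},{"x": 0,"y": 0,"z": 0,"yaw": 0,"grip": -1},{"x": 0,"y": 0,"z": 0,"yaw": 0,"grip": -1},{"x": 0,"y": 0,"z": 0,"yaw": 0,"grip": -1},{"x": 0,"y": 0,"z": 0,"yaw": 0,"grip": -1}])

```text
t: 16.45
position: [0.4796, -0.2597, 0.1476]
tcp_rot: [0.001, 0.065, 0.998, -0.0]
wrist_force: [0.4, -0.9, -1.2]
finger_gap: 0.0157
grasp_force: 40.0
```

```bash
python3 - <<'E'
from h import *
to([.4780,-.2591,.063],1.441)
# fastener now vs before, top & wrist unneeded; check tongue + key in one montage
grab('side','s6');grab('wrist','w6')
f=lambda I,u,v:cv2.resize(I[v-30:v+30,u-40:u+40],(400,300),interpolation=cv2.INTER_CUBIC)
s=cv2.imread('pics/s6.png');w=cv2.imread('pics/w6.png')
k=w2p('s6',[.478,-.259,.06]).astype(int);print(k)
cv2.imwrite('pics/m6.png',np.vstack([np.hstack([f(s,280,252),f(s,*k)]),cv2.resize(w[165:465,120:520],(800,300))[:, :] ]))
E
```

```text
t 16.45 p [ 0.4796 -0.2597  0.1476] yang 1.4409 tilt [ 0.0023 -0.001 ] F [ 0.4 -0.9 -1.2] M [-0.01  0.02  0.  ] gap 0.0157 gf 40.0 q [ 0.05  0.37  0.46  1.95 -0.21  0.86  2.07]
tool shift [0.0018 0.0005 0.0846] ('yaw', np.float64(-0.0001))
[365 340]
```

View pics/m6.png

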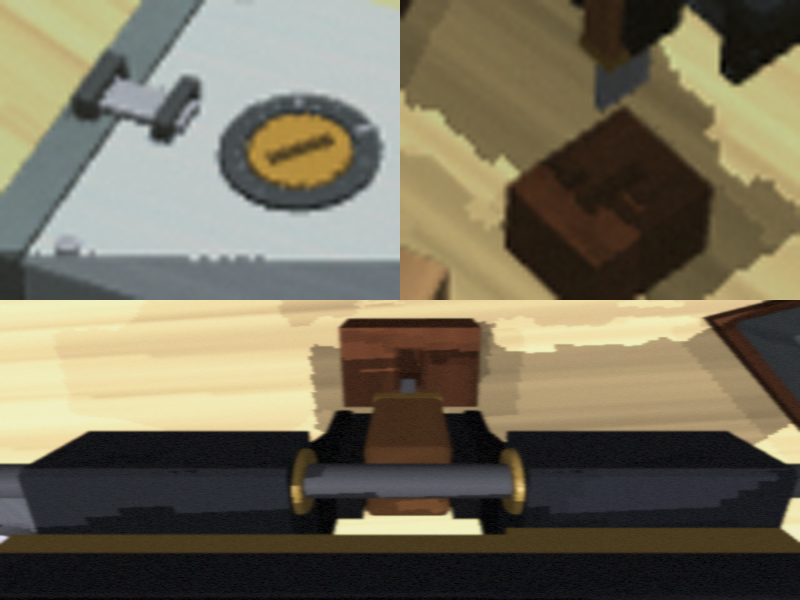

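The tongue reaches the staple and the head is up. The key is over the stand with its blade aligned to the slot. Lowering.

Emit:
carry_out(increments=[{"x": 0.0009,"y": 0.0004,"z": 0.02,"yaw": 0,"grip": -1},{"x": 0,"y": 0,"z": 0.015,"yaw": 0,"grip": -1},{"x": 0,"y": 0,"z": 0.01,"yaw": 0,"grip": -1},{"x": 0,"y": 0,"z": 0,"yaw": 0,"grip": -1},{"x": 0,"y": 0,"z": 0,"yaw": 0,"grip": -1},{"x": 0,"y": 0,"z": 0,"yaw": 0,"grip": -1}])

```text
t: 17.05
position: [0.4785, -0.2591, 0.1022]
tcp_rot: [0.001, 0.065, 0.998, -0.0]
wrist_force: [-0.1, 1.4, -1.1]
finger_gap: 0.0156
grasp_force: 40.0
```

```bash
python3 - <<'E'
from h import *
to([.4780,-.2591,.063],1.441)
E
```

```text
t 17.05 p [ 0.4785 -0.2591  0.1022] yang 1.4409 tilt [ 0.0016 -0.0007] F [-0.1  1.4 -1.1] M [0.01 0.02 0.08] gap 0.0156 gf 40.0 q [ 0.08  0.43  0.44  1.99 -0.26  0.77  2.11]
tool shift [ 0.0006 -0.0001  0.0392] ('yaw', np.float64(-0.0001))
```

Emit:
carry_out(increments=[{"x": 0.0004,"y": 0,"z": 0.004,"yaw": 0,"grip": -1},{"x": 0,"y": 0,"z": 0.003,"yaw": 0,"grip": -1},{"x": 0,"y": 0,"z": 0.002,"yaw": 0,"grip": -1},{"x": 0,"y": 0,"z": 0.002,"yaw": 0,"grip": -1},{"x": 0,"y": 0,"z": 0.002,"yaw": 0,"grip": -1},{"x": 0,"y": 0,"z": 0.002,"yaw": 0,"grip": -1},{"x": 0,"y": 0,"z": 0,"yaw": 0,"grip": -1}])

```text
t: 17.63
position: [0.4772, -0.2584, 0.0857]
tcp_rot: [-0.0, 0.065, 0.998, 0.0]
wrist_force: [-0.7, 0.2, -1.2]
finger_gap: 0.016
grasp_force: 40.0
```

Emit:
carry_out(increments=[{"x": 0,"y": 0,"z": 0.005,"yaw": 0,"grip": -1},{"x": 0,"y": 0,"z": 0.005,"yaw": 0,"grip": -1},{"x": 0,"y": 0,"z": 0.005,"yaw": 0,"grip": -1},{"x": 0,"y": 0,"z": 0.004,"yaw": 0,"grip": -1},{"x": 0,"y": 0,"z": 0.002,"yaw": 0,"grip": -1},{"x": 0,"y": 0,"z": 0,"yaw": 0,"grip": -1}])

```text
t: 18.13
position: [0.477, -0.2583, 0.0645]
tcp_rot: [-0.001, 0.065, 0.998, 0.0]
wrist_force: [-0.3, 0.3, -1.1]
finger_gap: 0.0158
grasp_force: 40.0
```

Emit:
carry_out(increments=[{"x": 0,"y": 0,"z": 0.001,"yaw": 0,"grip": -1},{"x": 0,"y": 0,"z": 0.0005,"yaw": 0,"grip": -1},{"x": 0,"y": 0,"z": 0,"yaw": 0,"grip": -1}])

```text
t: 18.38
position: [0.4775, -0.2586, 0.0638]
tcp_rot: [0.0, 0.065, 0.998, 0.0]
wrist_force: [0.3, 1.2, -1.7]
finger_gap: 0.0155
grasp_force: 40.0
```

```bash
python3 - <<'E'
from h import *
st()
E
```

```text
t 18.38 p [ 0.4775 -0.2586  0.0638] yang 1.441 tilt [0.0002 0.    ] F [ 0.3  1.2 -1.7] M [ 0.    0.02 -0.02] gap 0.0155 gf 40.0 q [ 0.1   0.49  0.41  2.02 -0.3   0.69  2.14]
```

Down to within about 1 mm of the seat. Opening the gripper lets the key settle.

Emit:
carry_out(increments=[{"x": 0,"y": 0,"z": 0.0005,"yaw": 0,"grip": -1},{"x": 0,"y": 0,"z": 0,"yaw": 0,"grip": -0.5},{"x": 0,"y": 0,"z": 0,"yaw": 0,"grip": 0},{"x": 0,"y": 0,"z": 0,"yaw": 0,"grip": 1},{"x": 0,"y": 0,"z": 0,"yaw": 0,"grip": 1},{"x": 0,"y": 0,"z": 0,"yaw": 0,"grip": 1},{"x": 0,"y": 0,"z": 0,"yaw": 0,"grip": 1},{"x": 0,"y": 0,"z": 0,"yaw": 0,"grip": 1},{"x": 0,"y": 0,"z": 0,"yaw": 0,"grip": 1},{"x": 0,"y": 0,"z": 0,"yaw": 0,"grip": 1},{"x": 0,"y": 0,"z": 0,"yaw": 0,"grip": 1},{"x": 0,"y": 0,"z": 0,"yaw": 0,"grip": 1}])

```text
t: 19.38
position: [0.4774, -0.2585, 0.0632]
tcp_rot: [0.0, 0.065, 0.998, 0.0]
wrist_force: [0.2, 0.8, -0.7]
finger_gap: 0.0801
grasp_force: 0.0
```

Emit:
carry_out(increments=[{"x": 0,"y": 0,"z": -0.02,"yaw": 0,"grip": 1},{"x": 0,"y": 0,"z": -0.03,"yaw": 0,"grip": 1},{"x": 0,"y": 0,"z": -0.04,"yaw": 0,"grip": 1},{"x": 0,"y": 0,"z": -0.03,"yaw": 0,"grip": 1},{"x": 0,"y": 0,"z": -0.02,"yaw": 0,"grip": 1},{"x": 0,"y": 0,"z": 0,"yaw": 0,"grip": 1},{"x": 0,"y": 0,"z": 0,"yaw": 0,"grip": 1},{"x": 0,"y": 0,"z": 0,"yaw": 0,"grip": 1}])

```text
t: 20.05
position: [0.4767, -0.258, 0.2023]
tcp_rot: [-0.001, 0.065, 0.998, 0.0]
wrist_force: [-0.1, 0.4, -0.8]
finger_gap: 0.0871
grasp_force: 0.0
```

```bash
python3 - <<'E'
from h import *
s,_=st();grab('side','s7')
# compare key region in side view with the start picture
a=cv2.imread('pics/side0.png');b=cv2.imread('pics/s7.png')
def top(I):
    J=I[318:338,355:380];h=cv2.cvtColor(J,cv2.COLOR_BGR2HSV);m=(h[...,0]<16)&(h[...,2]>80)&(h[...,1]>120)
    ys,xs=np.nonzero(m);return m.sum(),xs.mean()+355,ys.mean()+318
print(top(a),top(b))
p=cv2.phaseCorrelate(cv2.cvtColor(a[320:352,355:380],6).astype('f4'),cv2.cvtColor(b[320:352,355:380],6).astype('f4'));print(p)
E
```

```text
t 20.05 p [ 0.4767 -0.258   0.2023] yang 1.4412 tilt [-0.0016  0.001 ] F [-0.1  0.4 -0.8] M [-0.01  0.    0.02] gap 0.0871 gf 0.0 q [ 0.02  0.3   0.49  1.9  -0.17  0.98  2.03]
(np.int64(96), np.float64(367.8125), np.float64(328.7291666666667)) (np.int64(43), np.float64(365.9767441860465), np.float64(328.83720930232556))
((0.3192342756886877, -0.2516573149301742), 0.9095268386602402)
```

The key stands as it did at the start (image shift 0.3 px). The arm is clear, so I'm handing in.

```bash
python3 -c "
from station import bot
print(bot.sign_off())"
```

```text
the job is handed in; nothing more can be done
None
```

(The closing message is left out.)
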